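Mix a capped sample tube and hold it in the level reader

ROBOT

A 7-joint arm with a two-finger parallel gripper is mounted at the origin on the work surface. World frame = base frame: x ahead of the robot, y to its left, z up, the work surface at z = 0. Lengths are in m, angles in rad, forces in N, time in s.
With the tool pointing down it reaches from about 0.4 to 0.9 m from the base axis. Payload 5.5 kg.
Tool frame: the origin (TCP) lies midway between the tips of the shut fingers; the grasp point (between the pads) lies bot.grasp_offset behind it (bot.grasp_offset is the distance from the TCP to the grasp point, in m); z points along the fingers, y is the direction in which the jaws open and shut (so a half turn about z gives the same grasp; the last joint's range is limited). The gripper opens to 85 mm and grips with 20 to 120 N. Pads are 22 mm wide; open, the fingers measure 114 mm over their backs; the gripper's body (76 mm by 85 mm) begins 54 mm behind the grasp point. The pads swing forward as they close: fully open they stand 13 mm farther back than shut.
Start: joints at [1.48, 0.501, -0.427, 1.55, 0.221, 1.138, -0.21], TCP at [0.225, -0.61, 0.231] pointing down, gripper open.
Joint ranges: [-2.88, 2.88], [-0.31, 2.03], [-1.54, 1.56], [0.2, 2.42], [-1.41, 4.55], [0.19, 2.02], [-2.57, 2.57]. Speed limits (rad/s): [2.57, 2.57, 3.14, 3.14, 3.14, 3.14, 3.14].

INTERFACE

Orientations are given as a unit quaternion [w, x, y, z].
In Python, from station import bot, vision, ticket gives the robot as it stands.
- The arm moves only by the tool step_arm, never from a script. Its argument "targets" is a list of rows, each an object with "travel": the shift along the tool's x, y, z in mm, a list of three; "turn": the turn, a rotation vector about the tool's x, y, z in degrees, a list of three; "jaw": the opening in per cent of the stroke, from 0 (shut) to 100 (fully open). A call has 1 to 10 rows; each row shifts and turns the commanded pose from where the row before left it, along the tool's axes as they then stand; what a row does not reach is not made up. A row lasts 1/12 s, in which the tool goes at most 41.7 mm and 7.16 degrees, less where a joint would pass 70% of its speed; a pose out of reach is approached as far as the arm can. A call is refused whole if a number of a shift passes 41.7 or a number of a turn 7.16, either way. A call with a gripper value outside its range is refused whole. The fingers move at their own pace and stop on an object; "squeeze" is the grip in N (left out, the last holds). Time passes only in rows, so rows that do not move let the fingers close. It gives the time, the measured TCP pose, the force and the opening at its end, in the units of the state.
- bot.observe(): the state, without advancing time (a new reading comes with each control period).
- vision.read_camera(name): name is "side" or "top" or "wrist"; returns the picture (400x640x3 uint8, blue, green, red); there is no depth.
- vision.camera_params(name): a dict with "intrinsics" (3x3 intrinsics, pixels), "R" (3x3) and "t" (3): a world point X has camera coordinates R X + t. Camera axes: x right, y down, z forward; pixel columns grow to the right and rows downward; lengths in m; the calibration is good to about 2 mm. The wrist camera is an equidistant fisheye: a pixel r from the principal point sees the ray r / f radians off the axis. A picture is of the moment at which its call begins: read the wrist's pose just before it. camera_params takes no time and is no camera call; for the wrist camera it gives the pose at the moment of the call.
- ticket.sign_off(): hands the job in, once; it reports no verdict.
The state is a dict: "t": time; "joint_pos": joint angles; "joint_velocities": joint speeds; "effort": joint torques, N m; "position": TCP position; "eef_rot": TCP orientation; "force": force on the tool from outside, world axes, zero at the start; "ft_torque": the same for the moment, N m; "width": opening from 0.0 (shut) to 1.0 (fully open).
Only numpy, scipy, OpenCV 4.12 (cv2) and the standard library are available. Lean on these libraries where they do the work, as an engineer would, in place of code of your own. Each camera call takes 0.05 s, during which the arm holds its last target. There are 200 camera calls.

TASK

Lift the long capped tube from its cradle and mix it in the air: tip it cap end down to about 45 degrees below level, then cap end up to about 45 degrees above level. Then pass it level, cap end first, through the narrow slot in the reader's upright guard until the cap is over the middle of the round lens in the bay behind, and finish still gripping it there: do not let go, and do not lean it on the slot. Leave the short tube, the tube rack, the jar and the tape roll where they are.

Things in the scene. Friction and masses are not known exactly. Their poses are not given: they have to be found in the camera images.
- tube: the tube to handle: clear, paper label, 16 mm diameter, 125 mm long over all, round foot, red cap 18 mm in diameter and 22 mm long; about 30 g. Origin at mid-length on its axis; x runs along the tube to the cap (cap: x = +40.5 to +62.5 mm). It starts lying level, axis 48 mm above the table, cap pointing away from the robot within 0.45 rad of straight ahead
- cradle_long: black cradle of the long tube, fixed. Origin on the table below the tube's origin, x as the tube's. Base 130 x 50 mm, 10 mm thick. Two V saddles, each 10 mm along x and 30 mm across, hold the tube at x = -51 and x = +24 mm; between x = -46 and +19 mm the tube is free at both sides and below down to the base. Right or left of the short tube's cradle
- tube_cap (a point): centre of the tube's cap, on the tube's axis, 51.5 mm from the tube's origin (11 mm short of the cap's end)
- tube_foot (a point): round foot end of the tube, on its axis, 62.5 mm from the origin. With the cap over the lens, the tube stands out in front of the guard's lips from this end up to 5 mm beyond the tube's origin: grip it towards the foot, so that the fingers stay clear of the lips
- slot (a point): centre of the slot in the reader's guard, mid-thickness, 65 mm above the table. The slot is upright: 20 mm wide (the cap is 18 mm), 32 mm high, closed all round. x: level, square through the guard from the robot's side into the bay; y across the slot; z up. Two steel lips flare from the slot's sides in front, 32 mm apart at their mouth at x = -14 mm
- reader: the reader, fixed. Origin on the table under the slot's centre, axes as the slot's. Guard: upright grey plate 120 mm wide, 8 mm thick (x = -4 to +4 mm), top 91 mm above the table. Base 8 mm thick, 120 mm wide, x = -8 to +157 mm. Bay behind the guard is open above; white housing 46 mm high from x = +82 mm
- lens (a point): centre of the round lens (steel rim 32 mm across) in the bay's floor, 12 mm above the table, straight behind the slot at x = +32 mm of the slot's frame. Black lamp posts 68 mm high stand at both sides, inner faces 43 mm from its middle
- short_tube: bystander, leave alone: a like tube, only 85 mm long, lying in a cradle of its own. Origin at mid-length, x to the cap, axis 48 mm above the table
- rack: bystander, leave alone: black rack 64 x 136 mm with standing tubes, 104 mm high. Origin under its centre
- jar: bystander, leave alone: lidded sample jar, 52 mm in diameter, 70 mm high. Origin under its centre
- tape: bystander, leave alone: roll of paper tape lying flat, 60 mm in diameter, 18 mm high. Origin under its centre
There are look-alikes about, which are no part of the job. Leave any purple look-alike of the tube alone.

How it is judged:
On the way, in this order (a step that is already met when the one before it is completed fails the run):
1. the tube, in the air, is tipped cap end down by more than 30 degrees (angle between tube's own x axis and vertical above 2.094 rad and height (world z) of tube above 0.1 m), for 0.2 s.
2. the tube, in the air, is tipped cap end up by more than 30 degrees (angle between tube's own x axis and vertical below 1.047 rad and height (world z) of tube above 0.1 m), for 0.2 s.
At the end, for the whole second after the job is handed in: Cap centre within 12 mm of the lens centre in plan and of the slot's middle height, foot end in front of the guard so the tube passes through the slot, tube level and square within 10 degrees, still, gripped by the fingers, touching the reader with less than 5 N (horizontal distance between tube_cap and lens below 0.012 m and z of tube_cap in the frame of slot between -0.012 and 0.012 m and x of tube_foot in the frame of slot below -0.03 m and angle between the x axis of tube and the x axis of slot, either way round below 0.17 rad and contact force between the fingers and tube above 2 N and contact force between tube and reader below 5 N and linear speed of tube below 0.02 m/s); the arm keeps its last pose, push and grip.
It fails at once if the short tube is disturbed (distance of short_tube from where it was at the start of the episode above 0.02 m).
It fails at once if the tube rack is disturbed (distance of rack from where it was at the start of the episode above 0.02 m).
It fails at once if the jar is disturbed (distance of jar from where it was at the start of the episode above 0.02 m).
It fails at once if the tape roll is disturbed (distance of tape from where it was at the start of the episode above 0.02 m).
It also fails if it takes over 48 s, if anything falls off the work surface, if the arm or the gripper's body presses on something with over 40 N, if the wrist force passes 120 N, or if a joint passes its speed limit or range.

## Working session

There is one attempt and no reset: what is moved stays moved. The work goes in short steps, Python scripts to look and compute and a tool call to move; the robot and the scene stay as the last step left them, time stands still between calls to the robot, and variables do not carry over. Pictures are saved under pics/ and viewed, about 8 in all and at most 12, crops included, and the job is handed in when it is done.

Besides the shell and the picture viewer there is one more tool, called after ">>>" in YAML: its name, and indented under it one key for each argument. step_arm: Moves the arm, as the interface text tells. Its arguments: {"type":"object","properties":{"targets":{"type":"array"},"squeeze":{"type":"number"}},"required":["targets"]}

```bash
ls; mkdir -p pics
python3 - <<'E'
from station import bot, vision, ticket
import cv2,numpy as np
np.set_printoptions(precision=4,suppress=True)
print(bot.observe(), bot.grasp_offset)
for n in ("top","side"):
    im=vision.read_camera(n); cv2.imwrite(f"pics/{n}0.png",im)
    p=vision.camera_params(n); print(n,p, -np.array(p["R"]).T@np.array(p["t"]))
E
```

```text
pics
{'t': 0.0, 'joint_pos': array([ 1.4802,  0.5018, -0.4268,  1.5515,  0.2208,  1.1383, -0.2103]), 'joint_velocities': array([-0.0018, -0.0004, -0.0019, -0.0003,  0.0002, -0.0004, -0.0001]), 'effort': array([ -0.0002, -56.9519,  -5.8162, -28.0934,   0.0107,   0.012 ,
        -0.    ]), 'position': array([ 0.2249, -0.6091,  0.2303]), 'eef_rot': array([-0.001 ,  0.9844,  0.176 , -0.0001]), 'force': array([-0.4403,  0.2129,  0.317 ]), 'ft_torque': array([ 0.0195,  0.0228, -0.013 ]), 'width': 0.9962105147564472} 0.0187
top {'intrinsics': array([[372.6031,   0.    , 315.7744],
       [  0.    , 372.6031, 196.8513],
       [  0.    ,   0.    ,   1.    ]]), 'R': array([[-0.0272, -0.9994,  0.0195],
       [-0.9893,  0.0242, -0.144 ],
       [ 0.1434, -0.0232, -0.9894]]), 't': array([0.0084, 0.5337, 0.8389])} [0.408  0.015  0.9066]
side {'intrinsics': array([[406.3739,   0.    , 321.3246],
       [  0.    , 406.3739, 201.9593],
       [  0.    ,   0.    ,   1.    ]]), 'R': array([[-0.8273, -0.5618, -0.0076],
       [-0.2983,  0.4506, -0.8414],
       [ 0.4761, -0.6938, -0.5403]]), 't': array([0.4452, 0.2234, 0.9706])} [-0.0271  0.8228  0.7158]
```

View pics/top0.png

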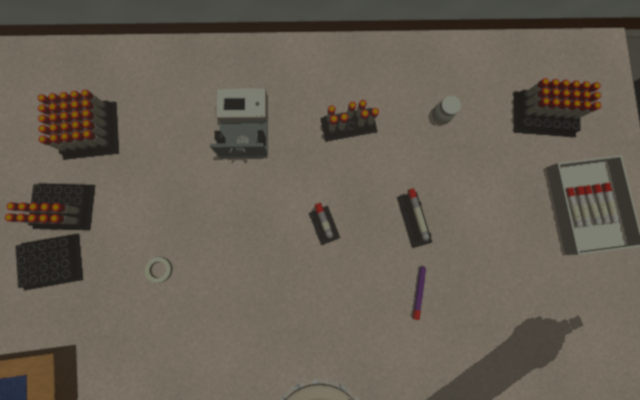

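View pics/side0.png

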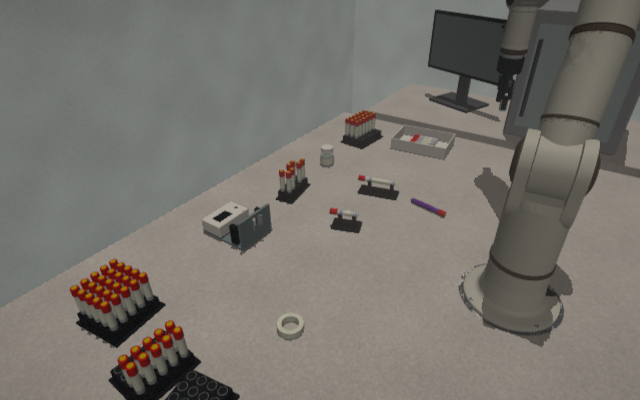

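The top view shows these candidates for the tube: long tube in its cradle (418,213), short tube (323,222), purple tube on the table (419,292), and the tubes in the tray (590,205). I choose (418,213). The reader is at (240,125), with its guard near row 148. Next is a close crop and the measurement.

```bash
cat > h.py <<'E'
import cv2,numpy as np
from station import bot,vision,ticket
from scipy.spatial.transform import Rotation as Ro
np.set_printoptions(precision=4,suppress=True)
def ray(p,uv,fish=False):
    K=np.array(p["intrinsics"]);R=np.array(p["R"]);t=np.array(p["t"])
    x=(uv[0]-K[0,2])/K[0,0];y=(uv[1]-K[1,2])/K[1,1]
    if fish:
        r=np.hypot(x,y); s=np.sin(r)/max(r,1e-9); d=np.array([x*s,y*s,np.cos(r)])
    else: d=np.array([x,y,1.])
    return -R.T@t, R.T@d
def onz(p,uv,z,fish=False):
    o,d=ray(p,uv,fish); return o+d*(z-o[2])/d[2]
def proj(p,X,fish=False):
    K=np.array(p["intrinsics"]);c=np.array(p["R"])@X+np.array(p["t"])
    if fish:
        th=np.arctan2(np.hypot(c[0],c[1]),c[2]); n=c[:2]/np.hypot(c[0],c[1])*th
    else: n=c[:2]/c[2]
    return n*[K[0,0],K[1,1]]+K[:2,2]
def pose():
    s=bot.observe(); q=s["eef_rot"]; return np.array(s["position"]),Ro.from_quat(np.r_[q[1:],q[0]]),s
E
python3 - <<'E'
from h import *
im=cv2.imread("pics/top0.png"); p=vision.camera_params("top")
a=cv2.resize(im[180:255,380:455],(375,375),interpolation=cv2.INTER_CUBIC)
b=cv2.resize(im[80:165,200:285],(375,375),interpolation=cv2.INTER_CUBIC)
cv2.imwrite("pics/crop1.png",cv2.convertScaleAbs(np.hstack([a,b]),alpha=1.6))
sub=im[180:255,380:455].astype(int); B,G,R_=sub[...,0],sub[...,1],sub[...,2]
red=(R_>80)&(R_-G>50); wh=(G>115)&(abs(R_-B)<60)
def cen(m): ys,xs=np.nonzero(m); return np.array([xs.mean()+380,ys.mean()+180]),m.sum()
for n,m in(("red",red),("white",wh)):
    c,k=cen(m); print(n,c,k,onz(p,c,.048))
m=red|wh; ys,xs=np.nonzero(m); P=np.array([onz(p,(x+380,y+180),.05)[:2] for x,y in zip(xs,ys)])
c=P.mean(0);u=np.linalg.svd(P-c)[2][0]; u*=np.sign(u[0]); s=(P-c)@u; print(c,u,np.degrees(np.arctan2(u[1],u[0])),s.min(),s.max(), c+u*(s.min()+s.max())/2)
for uv,z in(((240,150),.091),((243,140),.012),((212,147),.091),((268,147),.091)): print(uv,onz(p,uv,z))
E
```

```text
red [412.2273 192.9318] 44 [ 0.5362 -0.2315  0.048 ]
white [420.7089 219.2025] 79 [ 0.474  -0.2473  0.048 ]
[ 0.4961 -0.2411] [0.9697 0.2443] 14.14030339570412 -0.04933466058298495 0.050707394692207745 [ 0.4967 -0.2409]
(240, 150) [0.6365 0.163  0.091 ]
(243, 140) [0.684 0.17  0.012]
(212, 147) [0.6448 0.2256 0.091 ]
(268, 147) [0.6421 0.1003 0.091 ]
```

View pics/crop1.png

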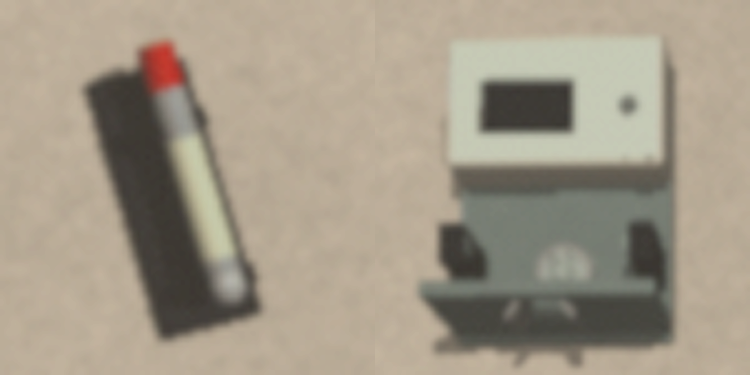

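The crop confirms the choice. The clear tube with paper label and red cap is in the black cradle, cap at (412,193) and foot at about (426,239), about 14° yaw. The reader's guard and lips are near (240,150) and the lens near (243,140). Moving over.

>>> step_arm:
  targets:
    - {"travel":[26,-19,0],"turn":[0,0,0],"jaw":100}
    - {"travel":[26,-19,0],"turn":[0,0,0],"jaw":100}
    - {"travel":[26,-19,0],"turn":[0,0,0],"jaw":100}
    - {"travel":[26,-19,0],"turn":[0,0,0],"jaw":100}
    - {"travel":[26,-19,0],"turn":[0,0,0],"jaw":100}
    - {"travel":[26,-19,0],"turn":[0,0,0],"jaw":100}
    - {"travel":[26,-19,0],"turn":[0,0,0],"jaw":100}
    - {"travel":[26,-19,0],"turn":[0,0,0],"jaw":100}
    - {"travel":[26,-19,0],"turn":[0,0,0],"jaw":100}
    - {"travel":[26,-19,0],"turn":[0,0,0],"jaw":100}

```text
t: 0.93
position: [0.4036, -0.3398, 0.2311]
eef_rot: [-0.0, 0.984, 0.176, -0.0]
force: [0.3, -0.2, 0.7]
width: 0.996
```

>>> step_arm:
  targets:
    - {"travel":[26,-20,0],"turn":[0,0,3],"jaw":100}
    - {"travel":[26,-20,0],"turn":[0,0,3],"jaw":100}
    - {"travel":[16,-16,0],"turn":[0,0,0],"jaw":100}
    - {"travel":[0,0,0],"turn":[0,0,0],"jaw":100}
    - {"travel":[0,0,0],"turn":[0,0,0],"jaw":100}

```text
t: 1.35
position: [0.4518, -0.2656, 0.2311]
eef_rot: [-0.0, 0.992, 0.126, -0.0]
force: [-1.4, -0.3, -0.1]
width: 0.997
```

Run:
```python
from h import *
P,R,s=pose(); p=vision.camera_params("wrist"); im=vision.read_camera("wrist")
cv2.imwrite("pics/w1.png",im); np.savez("w1.npz",P=P,R=R.as_matrix(),**{k:np.array(p[k]) for k in("intrinsics","R","t")})
print(s["t"],P,R.as_matrix(),s["joint_pos"],s["force"]); print(p)
for X in([.459,-.251,.048],[.536,-.2315,.048],[.425,-.259,.048]): print(X,proj(p,np.array(X),True))
```

```text
Traceback (most recent call last):
TypeError: numpy.savez() got multiple values for keyword argument 'R'
```

View pics/w1.png

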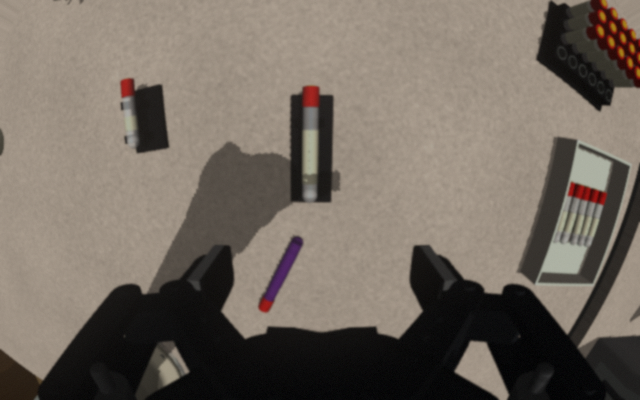

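The wrist view shows the long tube in its cradle, cap at (311,97) and foot at about (310,198), running nearly along tool x. The purple tube is at (282,273), clear of the fingers. Measuring from this frame.

```bash
cat > m.py <<'E'
from h import *
def tube(im,p,box,z=.048):
    x0,y0,x1,y1=box; sub=cv2.GaussianBlur(im,(3,3),0)[y0:y1,x0:x1].astype(int); B,G,R_=sub[...,0],sub[...,1],sub[...,2]
    red=((R_-G>45)&(R_>70)).astype(np.uint8)
    ys,xs=np.nonzero(red); return np.c_[xs+x0,ys+y0]
E
python3 - <<'E'
from m import *
P,R,s=pose(); p=vision.camera_params("wrist"); im=cv2.imread("pics/w1.png")
print(s["t"],P,R.as_matrix(),s["joint_pos"])
print(-np.array(p["R"]).T@p["t"], p["intrinsics"][0])
px=tube(im,p,(290,75,335,120)); cap=px.mean(0); print(len(px),px.min(0),px.max(0),cap)
# column profile along rows for label: bright pixels
mid=[]
for r in range(130,200,5):
    row=im[r,295:328].astype(int).sum(1); xs=np.nonzero(row>250)[0]+295; mid.append((r,xs.min() if len(xs) else -1,xs.max() if len(xs) else -1))
print(mid)
for uv in(cap,(311,86),(310.5,106),(310.5,130),(310.5,175),(310,201)): print(uv,onz(p,uv,.048,True))
E
```

```text
1.4 [ 0.451  -0.2672  0.231 ] [[ 0.9688  0.2478 -0.0008]
 [ 0.2478 -0.9688 -0.0001]
 [-0.0008 -0.0001 -1.    ]] [ 0.983   0.2965 -0.5931  1.8609  0.1908  1.0413 -1.0074]
[ 0.5149 -0.2509  0.3731] [309.7069   0.     321.4096]
334 [303  85] [318 106] [310.5539  95.9251]
[(130, np.int64(303), np.int64(317)), (135, np.int64(303), np.int64(317)), (140, np.int64(303), np.int64(317)), (145, np.int64(303), np.int64(317)), (150, np.int64(303), np.int64(317)), (155, np.int64(303), np.int64(317)), (160, np.int64(303), np.int64(317)), (165, np.int64(303), np.int64(317)), (170, np.int64(303), np.int64(316)), (175, np.int64(304), np.int64(314)), (180, np.int64(303), np.int64(314)), (185, np.int64(304), np.int64(315)), (190, np.int64(304), np.int64(315)), (195, np.int64(303), np.int64(316))]
[310.5539  95.9251] [ 0.5343 -0.2347  0.048 ]
(311, 86) [ 0.5446 -0.2325  0.048 ]
(310.5, 106) [ 0.524  -0.2372  0.048 ]
(310.5, 130) [ 0.4995 -0.2434  0.048 ]
(310.5, 175) [ 0.453 -0.255  0.048]
(310, 201) [ 0.4249 -0.2613  0.048 ]
```

>>> step_arm:
  targets:
    - {"travel":[5,-6,0],"turn":[0,0,0.8],"jaw":100}
    - {"travel":[4,-6,20],"turn":[0,0,0],"jaw":80}
    - {"travel":[0,0,25],"turn":[0,0,0],"jaw":60}
    - {"travel":[0,0,25],"turn":[0,0,0],"jaw":60}
    - {"travel":[0,0,25],"turn":[0,0,0],"jaw":60}
    - {"travel":[0,0,25],"turn":[0,0,0],"jaw":60}
    - {"travel":[0,0,15],"turn":[0,0,0],"jaw":60}
    - {"travel":[0,0,0],"turn":[0,0,0],"jaw":60}
    - {"travel":[0,0,0],"turn":[0,0,0],"jaw":60}

```text
t: 2.15
position: [0.4557, -0.2545, 0.0955]
eef_rot: [-0.001, 0.993, 0.116, -0.001]
force: [-0.1, 0.3, 1.5]
width: 0.603
```

Run:
```python
from m import *
P,R,s=pose(); p=vision.camera_params("wrist"); im=vision.read_camera("wrist")
cv2.imwrite("pics/w2.png",im); print(s["t"],P,R.as_matrix()[:2,0],s["width"],s["joint_pos"])
O=np.array([.4845,-.2469,.048]);u=np.array([.9724,.2334,0])
for k in(.0515,0,-.028,-.0625): print(k,proj(p,O+k*u,True))
g=P+R.apply([0,0,-.0187]); print("lateral mm",1e3*R.inv().apply(O-.028*u-P))
```

```text
2.15 [ 0.4557 -0.2545  0.0955] [0.973 0.231] 0.6032043197576592 [ 0.8845  0.4818 -0.5245  1.9736  0.3382  0.7746 -1.1738]
0.0515 [319.7752  92.5384]
0 [320.0699 175.9122]
-0.028 [320.2442 218.5912]
-0.0625 [320.4569 266.1059]
lateral mm [ 1.8937 -0.5799 47.5361]
```

View pics/w2.png

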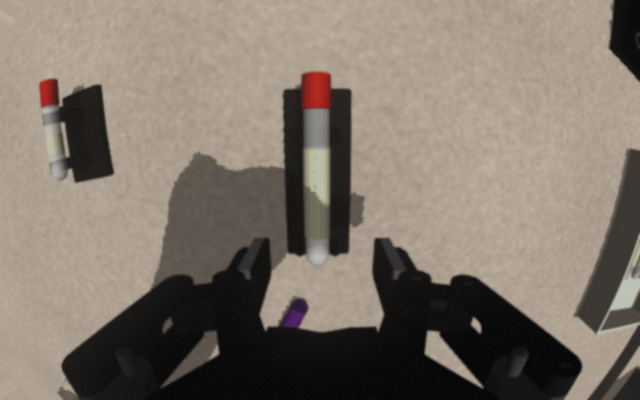

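Predictions and image agree to about 3 px (tube seen at column 317, foot at (317,264)), so I shift by -2.5 mm in y. The purple tube is well behind the fingers. Descending and gripping.

>>> step_arm:
  targets:
    - {"travel":[3,-2.5,0],"turn":[0,0,0],"jaw":60}
    - {"travel":[0,0,20],"turn":[0,0,0],"jaw":60}
    - {"travel":[0,0,20],"turn":[0,0,0],"jaw":60}
    - {"travel":[0,0,17],"turn":[0,0,0],"jaw":60}
    - {"travel":[0,0,10],"turn":[0,0,0],"jaw":60}
    - {"travel":[0,0,0],"turn":[0,0,0],"jaw":60}
    - {"travel":[0,0,0],"turn":[0,0,0],"jaw":50}
  squeeze: 40

```text
t: 2.78
position: [0.4599, -0.2505, 0.0299]
eef_rot: [0.0, 0.993, 0.117, 0.0]
force: [-1.0, -0.0, 0.5]
width: 0.504
```

>>> step_arm:
  targets:
    - {"travel":[0,0,0],"turn":[0,0,0],"jaw":30}
    - {"travel":[0,0,0],"turn":[0,0,0],"jaw":20}
    - {"travel":[0,0,0],"turn":[0,0,0],"jaw":10}
    - {"travel":[0,0,0],"turn":[0,0,0],"jaw":0}
    - {"travel":[0,0,0],"turn":[0,0,0],"jaw":0}
    - {"travel":[0,0,0],"turn":[0,0,0],"jaw":0}
  squeeze: 40

```text
t: 3.28
position: [0.4602, -0.2502, 0.0306]
eef_rot: [0.0, 0.993, 0.117, 0.001]
force: [-0.4, 2.6, 7.3]
width: 0.171
```

>>> step_arm:
  targets:
    - {"travel":[0,0,-5],"turn":[0,0,0],"jaw":0}
    - {"travel":[0,0,-15],"turn":[0,0,0],"jaw":0}
    - {"travel":[0,0,-25],"turn":[0,0,0],"jaw":0}
    - {"travel":[0,0,-25],"turn":[0,0,0],"jaw":0}
    - {"travel":[0,0,-30],"turn":[0,0,0],"jaw":0}
    - {"travel":[0,0,-30],"turn":[0,0,0],"jaw":0}
    - {"travel":[0,0,-30],"turn":[0,0,0],"jaw":0}
    - {"travel":[0,0,-30],"turn":[0,0,0],"jaw":0}
    - {"travel":[0,0,-20],"turn":[0,0,0],"jaw":0}
    - {"travel":[0,0,0],"turn":[0,0,0],"jaw":0}
  squeeze: 50

```text
t: 4.12
position: [0.4622, -0.2518, 0.2448]
eef_rot: [0.003, 0.993, 0.117, 0.003]
force: [-0.0, 0.0, -0.4]
width: 0.166
```

>>> step_arm:
  targets:
    - {"travel":[0,0,0],"turn":[0,-4,0],"jaw":0}
    - {"travel":[0,0,0],"turn":[0,-5,0],"jaw":0}
    - {"travel":[0,0,0],"turn":[0,-5,0],"jaw":0}
    - {"travel":[0,0,0],"turn":[0,-5,0],"jaw":0}

```text
t: 4.45
position: [0.4592, -0.2512, 0.2399]
eef_rot: [0.02, 0.979, 0.115, -0.166]
force: [-0.1, -0.0, -0.1]
width: 0.166
```

Run:
```python
from m import *
P,R,s=pose(); im=vision.read_camera("wrist")
cv2.imwrite("pics/w3.png",im); print(s["t"],P,R.as_matrix(),s["width"],s["joint_pos"])
```

```text
4.45 [ 0.4592 -0.2512  0.2399] [[ 0.9187  0.2319 -0.3196]
 [ 0.2183 -0.9727 -0.0782]
 [-0.3291  0.002  -0.9443]] 0.1660132020197556 [ 0.7405  0.4733 -0.5557  1.6497  0.3875  1.4147 -1.2647]
```

View pics/w3.png

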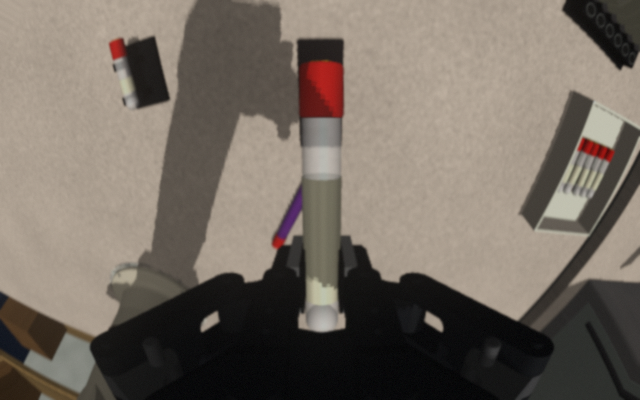

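The tube is held straight between the fingers, with the cap at (321,90) and the foot at (322,318). Continuing to tip cap down.

>>> step_arm:
  targets:
    - {"travel":[0,0,0],"turn":[0,-5,0],"jaw":0}
    - {"travel":[0,0,0],"turn":[0,-5,0],"jaw":0}
    - {"travel":[0,0,0],"turn":[0,-5,0],"jaw":0}
    - {"travel":[0,0,0],"turn":[0,-5,0],"jaw":0}
    - {"travel":[0,0,0],"turn":[0,-4,0],"jaw":0}
    - {"travel":[0,0,0],"turn":[0,0,0],"jaw":0}
    - {"travel":[0,0,0],"turn":[0,0,0],"jaw":0}
    - {"travel":[0,0,0],"turn":[0,0,0],"jaw":0}
    - {"travel":[0,0,0],"turn":[0,0,0],"jaw":0}
    - {"travel":[0,0,0],"turn":[0,0,0],"jaw":0}

```text
t: 5.33
position: [0.4591, -0.2512, 0.2405]
eef_rot: [0.043, 0.925, 0.108, -0.363]
force: [-0.0, -0.2, -0.5]
width: 0.164
```

Run:
```python
from m import *
P,R,s=pose(); print(s["t"],P,R.as_matrix(),s["width"],s["joint_pos"])
```

```text
5.3333 [ 0.4591 -0.2512  0.2405] [[ 0.7133  0.2317 -0.6615]
 [ 0.1688 -0.9728 -0.1586]
 [-0.6802  0.0015 -0.733 ]] 0.16356421689777031 [ 0.5295  0.7234 -0.4683  1.411   0.5101  1.819  -1.356 ]
```

>>> step_arm:
  targets:
    - {"travel":[0,0,0],"turn":[0,5,0],"jaw":0}
    - {"travel":[0,0,0],"turn":[0,6,0],"jaw":0}
    - {"travel":[0,0,0],"turn":[0,6,0],"jaw":0}
    - {"travel":[0,0,0],"turn":[0,6,0],"jaw":0}
    - {"travel":[0,0,0],"turn":[0,6,0],"jaw":0}
    - {"travel":[0,0,0],"turn":[0,6,0],"jaw":0}
    - {"travel":[0,0,0],"turn":[0,6,0],"jaw":0}
    - {"travel":[0,0,0],"turn":[0,6,0],"jaw":0}
    - {"travel":[0,0,0],"turn":[0,6,0],"jaw":0}
    - {"travel":[0,0,0],"turn":[0,6,0],"jaw":0}

```text
t: 6.17
position: [0.4592, -0.2518, 0.241]
eef_rot: [-0.013, 0.983, 0.116, 0.141]
force: [-0.3, 1.3, -0.6]
width: 0.169
```

>>> step_arm:
  targets:
    - {"travel":[0,0,0],"turn":[0,6,0],"jaw":0}
    - {"travel":[0,0,0],"turn":[0,6,0],"jaw":0}
    - {"travel":[0,0,0],"turn":[0,6,0],"jaw":0}
    - {"travel":[0,0,0],"turn":[0,6,0],"jaw":0}
    - {"travel":[0,0,0],"turn":[0,5,0],"jaw":0}
    - {"travel":[0,0,0],"turn":[0,0,0],"jaw":0}
    - {"travel":[0,0,0],"turn":[0,0,0],"jaw":0}
    - {"travel":[0,0,0],"turn":[0,0,0],"jaw":0}
    - {"travel":[0,0,0],"turn":[0,0,0],"jaw":0}
    - {"travel":[0,0,0],"turn":[0,0,0],"jaw":0}

```text
t: 7.0
position: [0.4607, -0.2467, 0.239]
eef_rot: [-0.046, 0.932, 0.113, 0.341]
force: [0.9, -1.1, -0.8]
width: 0.17
```

Run:
```python
from m import *
P,R,s=pose(); print(s["t"],P,R.as_matrix(),s["width"],s["joint_pos"])
```

```text
7.0 [ 0.4607 -0.2467  0.239 ] [[ 0.742   0.2426  0.6249]
 [ 0.1805 -0.9701  0.1623]
 [ 0.6456 -0.0076 -0.7636]] 0.1700543960053369 [ 1.6261  0.1785 -0.8373  2.2334 -0.8973  0.6208  0.1974]
```

>>> step_arm:
  targets:
    - {"travel":[0,0,0],"turn":[0,0,0],"jaw":0}
    - {"travel":[0,0,0],"turn":[0,0,0],"jaw":0}
    - {"travel":[0,0,0],"turn":[0,0,0],"jaw":0}
    - {"travel":[0,0,0],"turn":[0,-6,0],"jaw":0}
    - {"travel":[0,0,0],"turn":[0,-6,0],"jaw":0}
    - {"travel":[0,0,0],"turn":[0,-6,0],"jaw":0}
    - {"travel":[0,0,0],"turn":[0,-6,0],"jaw":0}
    - {"travel":[0,0,0],"turn":[0,-6,0],"jaw":0}
    - {"travel":[0,0,0],"turn":[0,-6,0],"jaw":0}
    - {"travel":[0,0,0],"turn":[0,-4,0],"jaw":0}

```text
t: 7.83
position: [0.4612, -0.244, 0.2382]
eef_rot: [-0.013, 0.991, 0.125, 0.044]
force: [0.1, 0.3, 0.2]
width: 0.169
```

>>> step_arm:
  targets:
    - {"travel":[0,0,0],"turn":[0,0,3],"jaw":0}
    - {"travel":[0,0,0],"turn":[0,0,4],"jaw":0}
    - {"travel":[0,0,0],"turn":[0,0,4],"jaw":0}
    - {"travel":[0,0,0],"turn":[0,0,3],"jaw":0}
    - {"travel":[0,0,0],"turn":[0,0,0],"jaw":0}
    - {"travel":[0,0,0],"turn":[0,0,0],"jaw":0}

```text
t: 8.33
position: [0.4596, -0.2436, 0.2368]
eef_rot: [-0.021, 0.999, 0.004, 0.043]
force: [-0.5, 0.4, -0.3]
width: 0.167
```

Run:
```python
from m import *
P,R,s=pose(); print(s["t"],P,R.as_matrix(),s["width"],s["joint_pos"])
```

```text
8.3333 [ 0.4596 -0.2436  0.2368] [[ 0.9962  0.0089  0.0865]
 [ 0.0053 -0.9991  0.0424]
 [ 0.0868 -0.0418 -0.9954]] 0.16701028536666776 [ 1.0283  0.2487 -0.6202  1.9098  0.0839  0.968  -1.182 ]
```

>>> step_arm:
  targets:
    - {"travel":[0,0,0],"turn":[-2.4,-5,0],"jaw":0}
    - {"travel":[4,-15,0],"turn":[0,0,0],"jaw":0}
    - {"travel":[4,-25,0],"turn":[0,0,0],"jaw":0}
    - {"travel":[4,-30,0],"turn":[0,0,0],"jaw":0}
    - {"travel":[4,-30,0],"turn":[0,0,0],"jaw":0}
    - {"travel":[4,-30,0],"turn":[0,0,0],"jaw":0}
    - {"travel":[4,-30,0],"turn":[0,0,0],"jaw":0}
    - {"travel":[4,-30,0],"turn":[0,0,0],"jaw":0}
    - {"travel":[4,-30,0],"turn":[0,0,0],"jaw":0}
    - {"travel":[4,-30,0],"turn":[0,0,0],"jaw":0}

```text
t: 9.17
position: [0.4942, 0.0077, 0.2371]
eef_rot: [0.0, 1.0, 0.003, 0.0]
force: [0.7, -0.1, -1.0]
width: 0.168
```

>>> step_arm:
  targets:
    - {"travel":[4,-30,0],"turn":[0,0,0],"jaw":0}
    - {"travel":[4,-30,0],"turn":[0,0,0],"jaw":0}
    - {"travel":[2,-30,0],"turn":[0,0,0],"jaw":0}
    - {"travel":[0,-30,0],"turn":[0,0,0],"jaw":0}
    - {"travel":[0,-22,0],"turn":[0,0,0],"jaw":0}
    - {"travel":[0,-10,0],"turn":[0,0,0],"jaw":0}
    - {"travel":[0,0,0],"turn":[0,0,0],"jaw":0}
    - {"travel":[0,0,0],"turn":[0,0,0],"jaw":0}

```text
t: 9.83
position: [0.5034, 0.1577, 0.2367]
eef_rot: [0.0, 1.0, 0.003, -0.0]
force: [-0.3, -1.0, -0.6]
width: 0.169
```

Run:
```python
from m import *
P,R,s=pose(); p=vision.camera_params("wrist"); im=vision.read_camera("wrist")
cv2.imwrite("pics/w4.png",im); print(s["t"],P,R.as_matrix(),s["width"],s["joint_pos"])
print(-np.array(p["R"]).T@p["t"])
for X in([.643,.163,.091],[.675,.163,.012]):print(proj(p,np.array(X),True))
```

```text
9.8333 [0.5034 0.1577 0.2367] [[ 1.      0.0063 -0.0005]
 [ 0.0063 -1.     -0.0009]
 [-0.0005  0.0009 -1.    ]] 0.16932050899147305 [ 0.3001  0.3387 -0.7928  1.8424  0.2733  1.0738 -2.1612]
[0.5693 0.1582 0.3788]
[315.9995  40.1016]
[317.1939  30.8522]
```

View pics/w4.png

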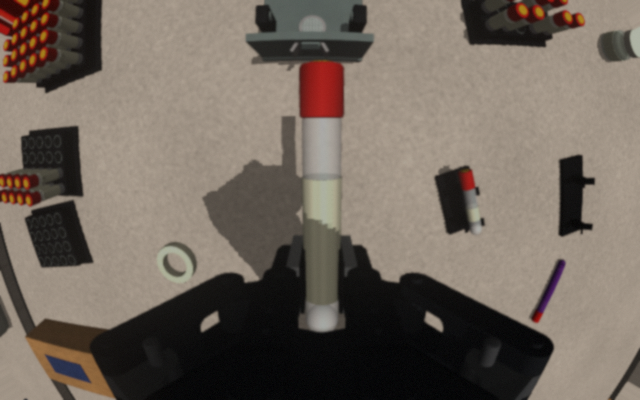

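The wrist view shows the held tube level, cap at (322,90). The reader is straight ahead: guard from (247,40) to (374,40), slot at about (309,47) and lens at about (313,22). That puts the slot about 5 mm left of the estimate. I descend in front of it, with the cap end about 35 mm short of the lips, and look again.

>>> step_arm:
  targets:
    - {"travel":[0,-3,10],"turn":[0,0,0],"jaw":0}
    - {"travel":[0,-5,20],"turn":[0,0,0],"jaw":0}
    - {"travel":[0,0,25],"turn":[0,0,0],"jaw":0}
    - {"travel":[0,0,25],"turn":[0,0,0],"jaw":0}
    - {"travel":[0,0,25],"turn":[0,0,0],"jaw":0}
    - {"travel":[0,0,25],"turn":[0,0,0],"jaw":0}
    - {"travel":[0,0,25],"turn":[0,0,0],"jaw":0}
    - {"travel":[0,0,24],"turn":[0,0,0],"jaw":0}
    - {"travel":[0,0,10],"turn":[0,0,0],"jaw":0}
    - {"travel":[0,0,0],"turn":[0,0,0],"jaw":0}

```text
t: 10.72
position: [0.5013, 0.1643, 0.0451]
eef_rot: [0.001, 1.0, 0.002, -0.003]
force: [-0.4, 0.4, -0.7]
width: 0.169
```

Run:
```python
from m import *
P,R,s=pose(); p=vision.camera_params("wrist"); im=vision.read_camera("wrist")
cv2.imwrite("pics/w5.png",im)
cv2.imwrite("pics/w5c.png",cv2.convertScaleAbs(cv2.resize(im[0:200,220:430],(630,600),interpolation=cv2.INTER_CUBIC),alpha=1.7))
print(s["t"],P,R.as_matrix(),s["width"],s["force"])
```

```text
10.7167 [0.5013 0.1643 0.0451] [[ 1.      0.0037 -0.0054]
 [ 0.0037 -1.     -0.0019]
 [-0.0054  0.0019 -1.    ]] 0.1694421010683169 [-0.3665  0.4446 -0.6908]
```

View pics/w5c.png

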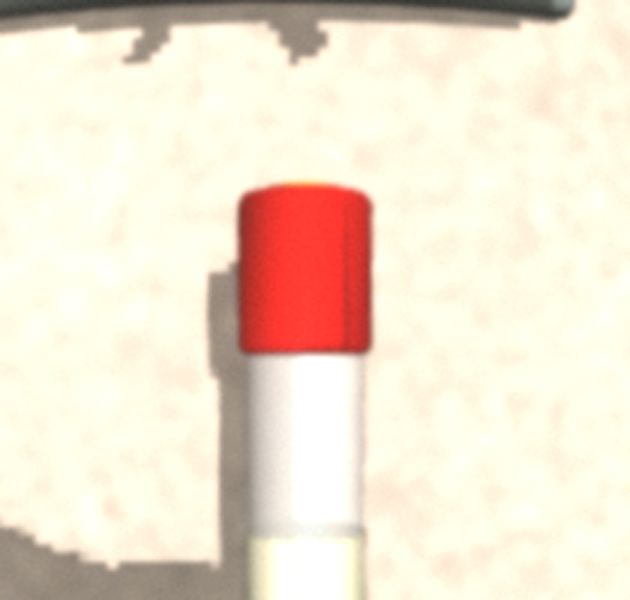

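The guard is cut off at the top of the picture (crop top edge), so I back off, rise and step aside for a clear look down at the slot and lens.

>>> step_arm:
  targets:
    - {"travel":[0,3,-15],"turn":[0,0,0],"jaw":0}
    - {"travel":[0,7,-30],"turn":[0,0,0],"jaw":0}
    - {"travel":[0,10,-30],"turn":[0,0,0],"jaw":0}
    - {"travel":[8,15,-30],"turn":[0,0,0],"jaw":0}
    - {"travel":[20,15,-10],"turn":[0,0,0],"jaw":0}
    - {"travel":[20,5,0],"turn":[0,0,0],"jaw":0}
    - {"travel":[12,0,0],"turn":[0,0,0],"jaw":0}
    - {"travel":[0,0,0],"turn":[0,0,0],"jaw":0}
    - {"travel":[0,0,0],"turn":[0,0,0],"jaw":0}

```text
t: 11.52
position: [0.5643, 0.1117, 0.1643]
eef_rot: [-0.0, 1.0, 0.002, 0.001]
force: [-0.2, -1.0, -1.0]
width: 0.165
```

Run:
```python
from m import *
P,R,s=pose(); p=vision.camera_params("wrist"); im=vision.read_camera("wrist")
cv2.imwrite("pics/w6.png",im); cv2.imwrite("pics/w6c.png",cv2.convertScaleAbs(cv2.resize(im[20:220,130:396],(798,600),interpolation=cv2.INTER_CUBIC),alpha=1.5))
print(s["t"],P,R.as_matrix(),s["width"],s["force"])
for X in([.645,.166,.091],[.677,.166,.012]):print(proj(p,np.array(X),True))
```

```text
11.5167 [0.5643 0.1117 0.1643] [[ 1.      0.0044  0.0018]
 [ 0.0044 -1.      0.0004]
 [ 0.0018 -0.0004 -1.    ]] 0.1647398237347232 [-0.1752 -0.9966 -1.0162]
[243.8474  98.673 ]
[264.1056  70.6281]
```

View pics/w6c.png

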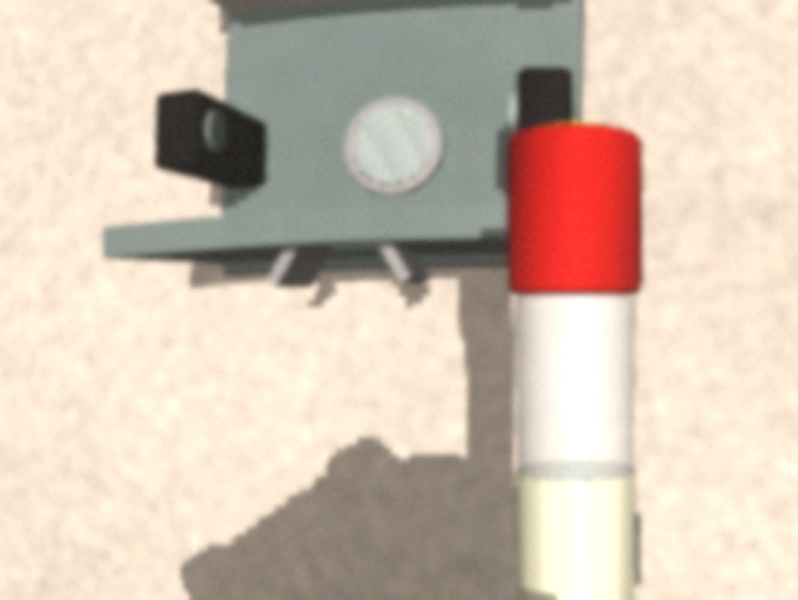

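The close look is clear. In crop pixels (x3, offset 130,20) the lens centre is at (393,145), the lip mouth tips at about (273,282) and (405,281), the lip roots at about (292,248) and (383,246), and the left end of the guard top at (105,229) to (105,257). Casting rays to get the slot frame and the cap's offset from the tool.

Run:
```python
from m import *
P,R,s=pose(); p=vision.camera_params("wrist"); im=cv2.imread("pics/w6.png")
g=lambda x,y,z:(onz(p,(x/3+130-.33,y/3+20-.33),z,True)*1e3).round(1)
for n,x,y,z in(("lens",393,145,.012),("lensL",344,145,.012),("lensR",442,145,.012),("lensT",393,96,.012),("lensB",393,193,.012),
 ("tipL",273,282,.081),("tipR",405,281,.081),("rootL",292,248,.081),("rootR",383,246,.081),
 ("gBackL",105,229,.091),("gFrontL",105,257,.091),("gFront2",290,246,.091),("gFront3",480,236,.091),("gBack2",300,222,.091),
 ("baseL",228,60,.008),("baseR",583,60,.008),("baseL",228,150,.008),("housL",235,22,.008),("housR",575,5,.008)): print(n,g(x,y,z))
# cap in tool frame (level at tube height)
zt=P[2]+.0174
px=tube(im,p,(290,50,350,125)); print(px.min(0),px.max(0),px.mean(0))
c=onz(p,px.mean(0),zt,True)
print("cap",c,"tool",1e3*R.inv().apply(c-P))
for nm in("capend",(582-10,122)),("capbase",(575,293)),("label0",(577,473)):
    X=onz(p,(nm[1][0]/3+129.7,nm[1][1]/3+19.7),zt,True); print(nm[0],X, 1e3*R.inv().apply(X-P))
# side/top cross-check
t0=vision.camera_params("top"); print("top lens",onz(t0,(200+563/375*85-85,80+265/375*85),.012))
```

```text
lens [678.4 169.7  12. ]
lensL [679.3 185.7  12. ]
lensR [677.7 154.   12. ]
lensT [694.7 169.9  12. ]
lensB [662.7 169.6  12. ]
tipL [634.2 187.   81. ]
tipR [633.1 153.3  81. ]
rootL [642.5 181.8  81. ]
rootR [641.8 158.7  81. ]
gBackL [650.6 229.1  91. ]
gFrontL [643.5 229.2  91. ]
gFront2 [642.4 179.2  91. ]
gFront3 [643. 134.  91.]
gBack2 [648.  176.7  91. ]
baseL [713.3 227.8   8. ]
baseR [706.3 110.    8. ]
baseL [681.6 227.    8. ]
housL [726.8 225.8   8. ]
housR [725.4 112.6   8. ]
[300  61] [343 117] [321.2198  89.3376]
cap [0.6407 0.1124 0.1813] tool [ 77.4067   0.14   -17.356 ]
capend [0.6526 0.1128 0.1813] [ 89.3193  -0.1918 -17.3491]
capbase [0.6294 0.1123 0.1813] [ 66.0804   0.1921 -17.3624]
label0 [0.6049 0.1119 0.1813] [ 41.611    0.4521 -17.3764]
top lens [0.6838 0.171  0.012 ]
```

>>> step_arm:
  targets:
    - {"travel":[-14,-12,0],"turn":[0,0,1.7],"jaw":0}
    - {"travel":[-16,-25,0],"turn":[0,0,0],"jaw":0}
    - {"travel":[-16,-24,0],"turn":[0,0,0],"jaw":0}
    - {"travel":[0,0,20],"turn":[0,0,0],"jaw":0}
    - {"travel":[0,0,30],"turn":[0,0,0],"jaw":0}
    - {"travel":[0,0,30],"turn":[0,0,0],"jaw":0}
    - {"travel":[0,0,25],"turn":[0,0,0],"jaw":0}
    - {"travel":[0,0,12],"turn":[0,0,0],"jaw":0}
    - {"travel":[0,0,0],"turn":[0,0,0],"jaw":0}
    - {"travel":[0,0,0],"turn":[0,0,0],"jaw":0}

```text
t: 12.4
position: [0.5182, 0.174, 0.0463]
eef_rot: [-0.0, 1.0, -0.012, -0.0]
force: [0.5, -0.2, -0.4]
width: 0.169
```

```bash
cat > e.py <<'E'
from m import *
P,R,s=pose(); G=np.array([.6009,.1720,.0476]); print(s["t"],P,R.as_matrix(),s["force"],s["width"]); d=R.inv().apply(G-P)*1e3
print("to go tool mm",d,"yaw",np.degrees(np.arctan2(R.as_matrix()[1,0],R.as_matrix()[0,0])),"pitch",np.degrees(np.arcsin(R.as_matrix()[2,0])))
c=P+R.apply([.0775,0,-.0174]); print("cap",c,"lens err mm",(c[:2]-[.6784,.1700])*1e3)
E
python3 e.py
```

```text
12.4 [0.5182 0.174  0.0463] [[ 0.9997 -0.0233 -0.0009]
 [-0.0233 -0.9997  0.0001]
 [-0.0009 -0.0001 -1.    ]] [ 0.5387 -0.2305 -0.4372] 0.1685849384313036
to go tool mm [82.7703  0.0708 -1.4051] yaw -1.332959733655424 pitch -0.05413288247570188
cap [0.5956 0.1722 0.0636] lens err mm [-82.7521   2.1922]
```

>>> step_arm:
  targets:
    - {"travel":[6,0,-1.4],"turn":[0,0,0],"jaw":0}
    - {"travel":[8,0,0],"turn":[0,0,0],"jaw":0}
    - {"travel":[5,0,0],"turn":[0,0,0],"jaw":0}
    - {"travel":[0,0,0],"turn":[0,0,0],"jaw":0}
    - {"travel":[0,0,0],"turn":[0,0,0],"jaw":0}

```text
t: 12.82
position: [0.5388, 0.1729, 0.048]
eef_rot: [-0.0, 1.0, -0.013, 0.001]
force: [-0.6, 0.4, -0.0]
width: 0.172
```

```bash
python3 e.py
python3 - <<'E'
from m import *
im=vision.read_camera("wrist"); cv2.imwrite("pics/w7.png",im)
cv2.imwrite("pics/w7c.png",cv2.convertScaleAbs(cv2.resize(im[0:150,230:420],(760,600),interpolation=cv2.INTER_CUBIC),alpha=1.8))
E
```

```text
12.8167 [0.5388 0.1729 0.048 ] [[ 0.9997 -0.0254  0.0012]
 [-0.0254 -0.9997  0.0003]
 [ 0.0012 -0.0003 -1.    ]] [-0.5895  0.414  -0.0365] 0.1715041198805126
to go tool mm [62.0791 -0.6867  0.4279] yaw -1.4568404203017016 pitch 0.0676606230417983
cap [0.6163 0.1709 0.0654] lens err mm [-62.1227   0.9163]
```

View pics/w7c.png

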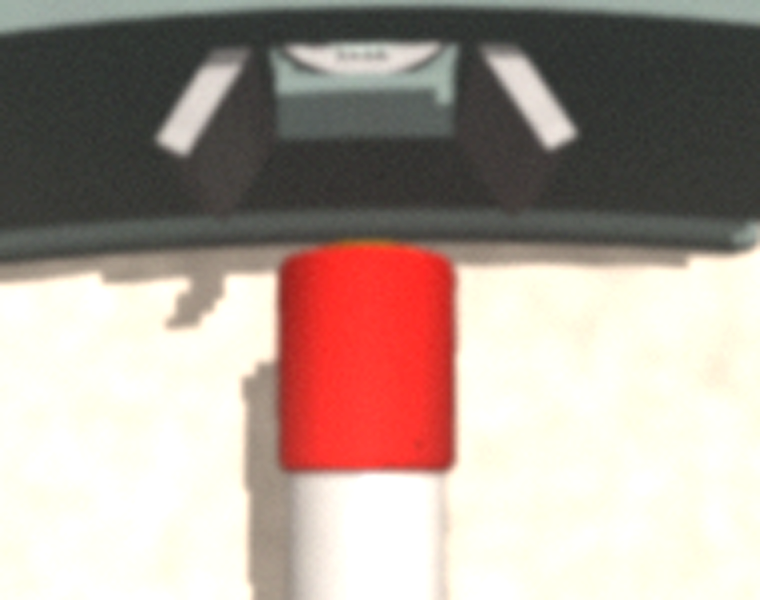

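The picture shows the cap (mid-column 367.5), the lips (mid 367), the slot floor (mid 366) and the lens (about 362) all in line within 1 mm. Inserting gently.

>>> step_arm:
  targets:
    - {"travel":[5,0,0.4],"turn":[0,0,0],"jaw":0}
    - {"travel":[5,-0.3,0],"turn":[0,0,0],"jaw":0}
    - {"travel":[5,0,0],"turn":[0,0,0],"jaw":0}
    - {"travel":[5,0,0],"turn":[0,0,0],"jaw":0}
    - {"travel":[5,0,0],"turn":[0,0,0],"jaw":0}
    - {"travel":[0,0,0],"turn":[0,0,0],"jaw":0}
    - {"travel":[0,0,0],"turn":[0,0,0],"jaw":0}

```text
t: 13.45
position: [0.563, 0.1726, 0.0468]
eef_rot: [-0.0, 1.0, -0.012, -0.0]
force: [-0.9, 0.5, -0.9]
width: 0.169
```

```bash
python3 e.py
```

```text
13.45 [0.563  0.1726 0.0468] [[ 0.9997 -0.0248 -0.0002]
 [-0.0248 -0.9997  0.    ]
 [-0.0003 -0.     -1.    ]] [-0.9473  0.5198 -0.8749] 0.16909652801442993
to go tool mm [37.8976 -0.294  -0.8504] yaw -1.4191139460691085 pitch -0.014368916460802652
cap [0.6405 0.1707 0.0641] lens err mm [-37.9129   0.7246]
```

Forces are still at noise level with the cap in the slot. Continuing.

>>> step_arm:
  targets:
    - {"travel":[5,0,-0.6],"turn":[0,0,0],"jaw":0}
    - {"travel":[5,-0.3,0],"turn":[0,0,0],"jaw":0}
    - {"travel":[5,0,0],"turn":[0,0,0],"jaw":0}
    - {"travel":[5,0,0],"turn":[0,0,0],"jaw":0}
    - {"travel":[0,0,0],"turn":[0,0,0],"jaw":0}
    - {"travel":[0,0,0],"turn":[0,0,0],"jaw":0}

```text
t: 13.95
position: [0.5831, 0.1725, 0.0474]
eef_rot: [-0.0, 1.0, -0.012, -0.0]
force: [0.2, 0.3, -0.2]
width: 0.168
```

>>> step_arm:
  targets:
    - {"travel":[5,0,0],"turn":[0,0,0],"jaw":0}
    - {"travel":[5,0,0],"turn":[0,0,0],"jaw":0}
    - {"travel":[5,0,0],"turn":[0,0,0],"jaw":0}
    - {"travel":[3,0,0],"turn":[0,0,0],"jaw":0}
    - {"travel":[0,0,0],"turn":[0,0,0],"jaw":0}
    - {"travel":[0,0,0],"turn":[0,0,0],"jaw":0}
    - {"travel":[0,0,0],"turn":[0,0,0],"jaw":0}

```text
t: 14.53
position: [0.6005, 0.1722, 0.0474]
eef_rot: [0.0, 1.0, -0.012, -0.0]
force: [0.1, -0.2, -0.3]
width: 0.17
```

```bash
python3 e.py
python3 - <<'E'
from m import *
im=vision.read_camera("wrist"); cv2.imwrite("pics/w8.png",im)
cv2.imwrite("pics/w8c.png",cv2.convertScaleAbs(cv2.resize(im[0:200,220:420],(600,600),interpolation=cv2.INTER_CUBIC),alpha=1.8))
E
```

```text
14.5333 [0.6005 0.1722 0.0474] [[ 0.9997 -0.0242 -0.0006]
 [-0.0242 -0.9997 -0.0001]
 [-0.0006  0.0001 -1.    ]] [ 0.1018 -0.1781 -0.2853] 0.16955106275610504
to go tool mm [ 0.442   0.1463 -0.2032] yaw -1.385659630206704 pitch -0.03267869514238804
cap [0.6779 0.1703 0.0648] lens err mm [-0.4512  0.2841]
```

View pics/w8c.png

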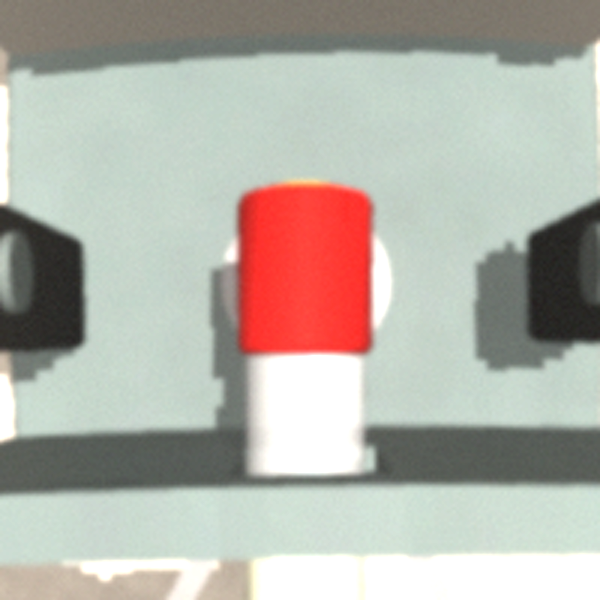

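The cap (306,270) sits over the lens (308,275), and the tube passes through the slot with a slightly larger gap on the right. I nudge 0.5 mm right to centre it, settle and check.

>>> step_arm:
  targets:
    - {"travel":[0.4,0.5,0],"turn":[0,0,0],"jaw":0}
    - {"travel":[0,0,0],"turn":[0,0,0],"jaw":0}
    - {"travel":[0,0,0],"turn":[0,0,0],"jaw":0}
    - {"travel":[0,0,0],"turn":[0,0,0],"jaw":0}
    - {"travel":[0,0,0],"turn":[0,0,0],"jaw":0}
    - {"travel":[0,0,0],"turn":[0,0,0],"jaw":0}

```text
t: 15.08
position: [0.6011, 0.1716, 0.0475]
eef_rot: [0.0, 1.0, -0.012, -0.0]
force: [1.3, 0.5, -0.5]
width: 0.166
```

```bash
python3 e.py; python3 -c "
from station import ticket
print(ticket.sign_off())"
```

```text
15.0833 [0.6011 0.1716 0.0475] [[ 0.9997 -0.0243 -0.0001]
 [-0.0243 -0.9997 -0.0001]
 [-0.0001  0.0001 -1.    ]] [ 1.2746  0.4754 -0.5407] 0.16555137433317924
to go tool mm [-0.2219 -0.4278 -0.0782] yaw -1.3930992756345344 pitch -0.006047080125177262
cap [0.6786 0.1697 0.0649] lens err mm [ 0.1904 -0.3159]
the job is handed in; nothing more can be done
None
```

I lifted the long tube from its cradle, mixed it in the air, and passed it level through the reader's slot. I handed the job in at about 15 s with the tube still gripped; sign-off gave no verdict.

- **Mixing:** the tool measured 43° cap end down, then 40° cap end up (just short of the 45° asked, past the 30° judged). Both were held at about 0.24 m tool height.
- **Final position:** the cap centre is about 0.4 mm from the measured lens centre in plan and 65 mm above the table. The tube is level, with the tool about 1.4° off straight ahead; I estimated the slot at about 1° the same way.
- **Contact:** force on the tool stayed at noise level, under 1.5 N, during the insertion and at the end. The last picture showed the tube clear of both sides of the slot, with a slightly larger gap on the right, so I nudged it 0.5 mm right.
- **Disagreements:** the first top-camera lens estimate was about 5 mm off in x from the close wrist view. I used the wrist view, because its lens, lips and guard measurements agreed with each other to about 1 mm.
- **Not checked:** I took no final picture of the short tube, rack, jar and tape roll. The arm kept well clear of them.

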